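# Square up a carton in the gluing jig and hold it clamped

## Task

Raise the three lowered walls of the small cardboard carton in the gluing jig until all three stand upright. Then pull the jig's spring-return handle straight out until its pointers stand at the black mark lines, not beyond (the pads would crush the carton), and finish while still holding it there with the gripper. Leave the glue bottle, screwdriver, wheel and tape roll alone.

Things in the scene. Friction and masses are not known exactly. Their poses are not given: they have to be found in the camera images.
- jig: Gluing jig, fixed to the bench: plywood bed (top 20 mm up) between two low aluminium rails, 430 x 144 mm. Origin on the bench under the carton's centre, z up, x along the jig: handle at the -x end (roughly the robot's left), pulled towards -x; press pads at the +x end. Rails at y = +-63 mm (18 mm wide, 16 mm high) from x = -255 to 175 mm.
- carton (a point): Carton glued fast to the jig's bed, axes as the jig's, origin at the centre of its underside, 20 mm above the bench. Outside 140 (x) by 90 mm (y), walls 45 mm high, 4 mm thick. The wall at x = -70 mm already stands, against a metal stop plate (outer face x = -80 mm, 66 mm above the bench); the other three are hinged at their lower outer edges and lean outwards.
- panel_a (a joint): Angle (rad) of the long wall on the jig's +y side: 0 flat outwards, 1.57 upright, stop at 1.60. Hinge along jig x at y = 45 mm, 20 mm above the bench; wall 131 mm long, 45 mm from hinge to free edge; outer face through the hinge axis. Stiff crease (0.03 N m): stays where left. Raise it by its free edge along the edge's arc, up and in; a merely sideways push on a low wall may jam.
- press_pads (a point): Point midway between the two press pads, on the line of their faces, 45 mm above the bench. The pads stand at jig y = +-36 mm (18 mm wide), faces at jig x = 141 mm when home, tops 70 mm above the bench, joined by a low crosspiece (19 mm high). They travel with the handle.
- panel_b (a joint): The same for the long wall on the jig's -y side (hinge at y = -45 mm).
- panel_end (a joint): The same for the short wall at the +x end: hinge along jig y at x = 70 mm, z = 20 mm; 81 mm wide, 45 mm from hinge to free edge.
- edge_a (a point): Middle of the free edge of panel_a, on its outer (under) face.
- edge_b (a point): Middle of the free edge of panel_b, on its outer (under) face.
- edge_end (a point): Middle of the free edge of panel_end, on its outer (under) face.
- slide (a joint): Travel of the handle and press pads (m): 0 home, grows as the handle is pulled towards jig -x; 0.070 at the mark, end stop at 0.095. The spring pulls it home: 3 N at home, about 7 N at the mark.
- grip_bar: Handle grip: black round bar, 16 mm diameter, 82 mm clear between two uprights, along jig y, 65 mm above the bench; origin at the bar's centre, axes as the jig's. Home at jig x = -140, y = 0. Can be pinched from above, fingers closing along jig x: 52 mm free between bar and stop plate, nothing on the other side. A pointer under each end passes over the rails.
- mark (a point): Point at which the centre of the grip bar stands when its pointers are at the mark lines: jig x = -210 mm, y = 0, z = 65 mm. The lines are thin black strips across both rails.
- glue_bottle: Bystander: loose white bottle with a red cap, 48 mm diameter, 130 mm high, upright; origin at its foot.
- screwdriver: Bystander: loose screwdriver lying on the bench.
- caster_wheel: Bystander: loose small wheel lying flat, 110 mm diameter, 24 mm high; origin at the centre of its underside.
- tape_roll: Bystander: loose paper tape roll lying flat, 90 mm diameter, 25 mm high; origin at the centre of its underside.

How it is judged (in metres and radians):
On the way, in this order (a step that is already met when the one before it is completed fails the run):
1. the three lowered walls stand upright (value of joint each of panel_a, panel_b, panel_end above 1.4 rad), for 0.2 s.
2. the handle is pulled to the mark (value of joint slide between 0.065 and 0.075 m), for 0.3 s.
At the end, for the whole second after the job is handed in: All three raised walls stand within 10 degrees of upright, and the fingers hold the grip bar with its pointers within 5 mm of the mark lines, through the last second (all of step 1 and all of step 2 and contact force between the fingers and grip_bar above 2 N); the arm keeps its last pose, push and grip.
It fails at once if the handle was pulled out before the three walls stood (value of joint slide above 0.03 m and value of joint any of panel_a, panel_b, panel_end below 1.35 rad).
It fails at once if the handle was pulled well beyond the mark (over 10 mm): carton crushed (value of joint slide above 0.08 m).
It fails at once if a bystander was disturbed (distance of any of glue_bottle, screwdriver, caster_wheel, tape_roll from where it was at the start of the episode above 0.03 m).
It also fails if it takes over 61 s, if anything falls off the work surface, if the arm or the gripper's body presses on something with over 40 N, if the wrist force passes 120 N, or if a joint passes its speed limit or range.

## Robot

A 6-joint arm with a two-finger parallel gripper is mounted at the origin on the work surface. World frame = base frame: x ahead of the robot, y to its left, z up, the work surface at z = 0. Lengths are in mm, angles in rad, forces in N, time in s.
With the tool pointing down it reaches from about 400 to 825 mm from the base axis. Payload 7 kg.
Tool frame: the origin (TCP) lies at the very end of the fingers, on their centre line; the grasp point (between the pads) lies 19 mm behind it; z points along the fingers, y is the direction in which the jaws open and shut (so a half turn about z gives the same grasp; the last joint's range is limited). The gripper opens to 88 mm and grips with 3 to 60 N. Pads are 19 mm wide; open, the fingers measure 130 mm over their backs; the gripper's body (78 mm by 193 mm) begins 47 mm behind the grasp point.
Start: joints at [-0.822, 0.359, 0.012, 0, -1.224, -0.288], TCP at [300.12, -604.585, 226.561] pointing down, gripper open.
Joint ranges: [-3.07, 3.07], [-1.43, 2.12], [-1.02, 1.25], [-3.03, 1.67], [-3.05, -0], [-3.03, 3.03]. Speed limits (rad/s): [2.39, 2.39, 3.01, 3.14, 3.14, 3.14].

## Interface

Orientations are given as a unit quaternion [x, y, z, w].
In Python, from plant import bot gives the robot as it stands. Calls block until the motion is done:
- bot.move_ptp(position, orientation): joint-space move of the TCP to a pose.
- bot.line_to(position, velocity=150, ori=None): straight line of the TCP; ori=None keeps the orientation; velocity is the mean speed in mm/s.
- bot.move_joints(angles): joint-space move.
- bot.move_gripper(opening, force=None): finger opening in mm; force is the grip in N (None keeps the last); returns when the fingers have stopped.
- bot.pause(seconds).
- bot.solve_ik(position, orientation): joint angles nearest the present ones, or None.
- bot.read_state(): the state.
- bot.camera(name): name is "scene" or "top" or "wrist"; returns the picture (420x560x3 uint8, red, green, blue); there is no depth.
- bot.get_calibration(name): a dict with "fx", "fy", "cx", "cy" (pixels), "view" (4x4, takes a point from world to camera coordinates); the wrist camera has in their place "T_tool_cam" (4x4, takes a point from camera to tool coordinates, whose origin is the TCP and whose axes are the flange's). Camera axes: x right, y up, looking along -z (the intrinsics and any distortion apply to the point x, -y, -z); pixel columns grow to the right and rows downward; lengths in mm; the calibration is good to about 2 mm. The wrist camera is an equidistant fisheye: a pixel r from the principal point sees the ray r / f radians off the axis. A picture is of the moment at which its call begins: read the wrist's pose just before it. get_calibration takes no time and is no camera call.
A pose or a line that the arm cannot do raises bot.Unreachable and nothing moves.
- bot.close_job(): hands the job in, once; it reports no verdict.
The state is a dict: "t": time; "joint_pos": joint angles; "qvel": joint speeds; "tau": joint torques, N m; "tcp_pos": TCP position; "eef_rot": TCP orientation; "contact_force": force on the tool from outside, world axes, zero at the start; "moment": the same for the moment, N m; "width": finger opening in mm.
Only numpy, scipy, OpenCV 4.12 (cv2) and the standard library are available. Lean on these libraries where they do the work, as an engineer would, in place of code of your own. Each camera call takes 0.05 s, during which the arm holds its last target.

## Working session

There is one attempt and no reset: what is moved stays moved. The work goes in short steps, each a Python script; the robot and the scene stay as the last script left them, time stands still between calls to the robot, and variables do not carry over. Pictures are saved under pics/ and viewed, and the job is handed in when it is done.

```bash
ls; mkdir -p pics; python3 - <<'E'
from plant import bot
import cv2
s=bot.read_state();print({k:s[k] for k in('t','tcp_pos','eef_rot','contact_force','width')})
for n in('scene','top','wrist'):
    im=bot.camera(n);cv2.imwrite(f'pics/{n}0.png',im[:,:,::-1]);print(n,bot.get_calibration(n))
E
```

```text
pics
{'t': 0.0, 'tcp_pos': array([ 299.90095916, -604.17636769,  225.6136858 ]), 'eef_rot': array([-2.28320230e-01,  9.73585732e-01,  7.89162256e-04, -2.66734155e-04]), 'contact_force': array([-0.60266891, -0.03193846, -0.19886973]), 'width': 87.86135372849296}
scene {'fx': 383.9094599000103, 'fy': 383.9094599000103, 'cx': 279.19590395388246, 'cy': 208.67121234376918, 'view': array([[ 4.93003235e-02,  9.98782783e-01, -1.55894528e-03,
        -2.32819283e+01],
       [-7.21178845e-01,  3.66774377e-02,  6.91777305e-01,
         2.97742741e+02],
       [ 6.90992440e-01, -3.29805665e-02,  7.22109223e-01,
        -1.36976485e+03],
       [ 0.00000000e+00,  0.00000000e+00,  0.00000000e+00,
         1.00000000e+00]])}
top {'fx': 491.7679085621078, 'fy': 491.7679085621078, 'cx': 280.73176461720226, 'cy': 210.2038874683757, 'view': array([[ 5.45741358e-02, -9.98504047e-01, -3.36623036e-03,
        -9.02661925e+00],
       [ 9.77144624e-01,  5.27124496e-02,  2.05936353e-01,
        -4.97261727e+02],
       [-2.05450839e-01, -1.45280924e-02,  9.78559598e-01,
        -1.47158805e+03],
       [ 0.00000000e+00,  0.00000000e+00,  0.00000000e+00,
         1.00000000e+00]])}
wrist {'fx': 325.19226210127806, 'fy': 325.19226210127806, 'cx': 280.6203489625726, 'cy': 209.16894176643834, 'T_tool_cam': array([[-3.45336003e-04,  9.58845661e-01,  2.83927596e-01,
         7.68954139e+01],
       [ 9.99999838e-01,  2.02784986e-04,  5.31460996e-04,
         4.62228661e-01],
       [ 4.52012816e-04,  2.83927734e-01, -9.58845576e-01,
        -1.57761540e+02],
       [ 0.00000000e+00,  0.00000000e+00,  0.00000000e+00,
         1.00000000e+00]])}
```

View pics/scene0.png

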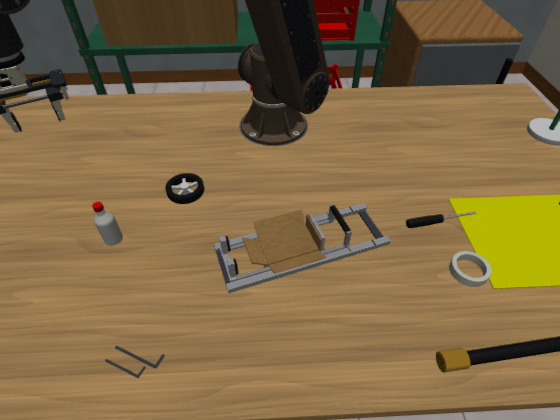

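View pics/top0.png

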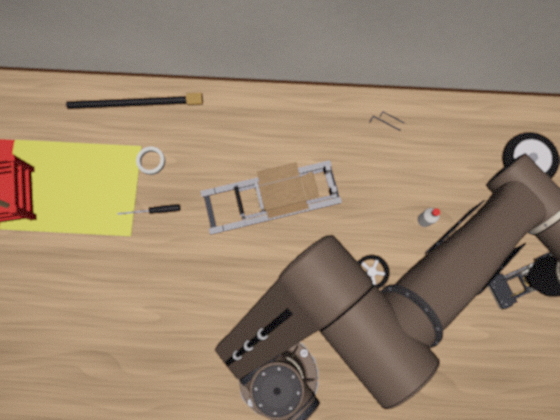

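View pics/wrist0.png

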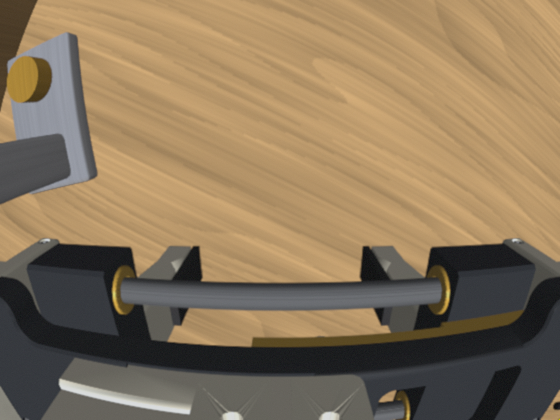

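The jig lies in the scene view at about (217-390, 207-285), with the handle on the right (bar at (340,217)). In the top view it spans (202-341, 162-233), with the handle at (239,200). The bottle, wheel, screwdriver and tape roll stand well clear of it. Next I'll zoom in on the jig.

```bash
cat > h.py <<'E'
import numpy as np, cv2
from scipy.spatial.transform import Rotation as R
def ray(cal,uv):
    V=np.array(cal['view']);x=(uv[0]-cal['cx'])/cal['fx'];y=(uv[1]-cal['cy'])/cal['fy']
    d=V[:3,:3].T@np.array([x,-y,-1.]);o=-V[:3,:3].T@V[:3,3];return o,d/np.linalg.norm(d)
def wray(cal,uv,pos,quat):
    dx=uv[0]-cal['cx'];dy=uv[1]-cal['cy'];r=np.hypot(dx,dy);th=r/cal['fx']
    s=np.sin(th)/max(r,1e-9);d=np.array([dx*s,-dy*s,-np.cos(th)])
    T=np.array(cal['T_tool_cam']);Rt=R.from_quat(quat).as_matrix()
    return Rt@T[:3,3]+pos, Rt@T[:3,:3]@d
def plane(od,z): o,d=od; return o+d*(z-o[2])/d[2]
def tri(a,b):
    A=np.stack([a[1],-b[1]],1);t=np.linalg.lstsq(A,b[0]-a[0],rcond=None)[0]
    p=a[0]+a[1]*t[0];q=b[0]+b[1]*t[1];return (p+q)/2,np.linalg.norm(p-q)
E
python3 - <<'E'
import cv2
a=cv2.imread('pics/scene0.png')[190:300,200:400];cv2.imwrite('pics/sceneZ.png',cv2.resize(a,None,fx=4,fy=4,interpolation=cv2.INTER_CUBIC))
a=cv2.imread('pics/top0.png')[150:245,190:350];cv2.imwrite('pics/topZ.png',cv2.resize(a,None,fx=5,fy=5,interpolation=cv2.INTER_CUBIC))
E
```

```text
(no output)
```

View pics/sceneZ.png

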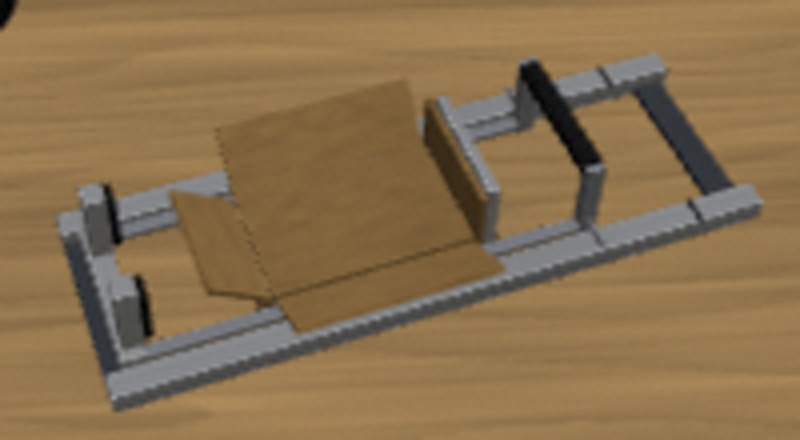

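View pics/topZ.png

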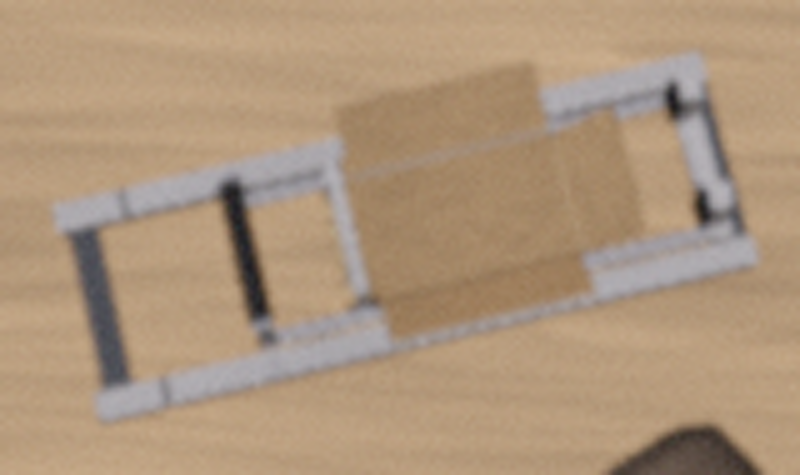

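```bash
python3 - <<'E'
from plant import bot
from h import *
ct=bot.get_calibration('top');cs=bot.get_calibration('scene')
T=lambda u,v:(u/5+190-.4,v/5+150-.4)
S=lambda u,v:(u/4+200-.375,v/4+190-.375)
# -x end corners top surface(16mm): far(+y), near ; +x end
print('top');P=[plane(ray(ct,T(*p)),16) for p in [(53,207),(98,408),(702,55),(755,250)]]
for p in P:print(p.round(1))
c=lambda k:None
print('scene');Q=[plane(ray(cs,S(*p)),16) for p in [(757,197),(655,58),(110,385),(60,218)]]
for p in Q:print(p.round(1))
# handle bar ends triangulate
for t,s in [((233,180),(602,158)),((262,325),(530,62)) ]:
  print(tri(ray(ct,T(*t)),ray(cs,S(*s))))
E
```

```text
top
[553.3 279.2  16. ]
[425.  239.5  16. ]
[ 677.1 -131.9   16. ]
[ 549.3 -170.    16. ]
scene
[550.1 278.6  16. ]
[422.7 238.3  16. ]
[ 670.  -130.7   16. ]
[ 544.7 -168.    16. ]
(array([562.79795173, 163.34131124,  75.79125839]), np.float64(9.083242535627978))
(array([473.45125295, 136.41339687,  69.1978732 ]), np.float64(2.529381007285557))
```

```bash
cat >> h.py <<'E'
def quat(tx,tz):
    tz=np.array(tz,float);tz/=np.linalg.norm(tz);tx=np.array(tx,float);tx-=tz*(tx@tz);tx/=np.linalg.norm(tx)
    return R.from_matrix(np.stack([tx,np.cross(tz,tx),tz],1)).as_quat()
E
python3 - <<'E'
from plant import bot
from h import *
a=np.deg2rad(-73.2)
X=np.array([np.cos(a),np.sin(a),0]);Y=np.array([-np.sin(a),np.cos(a),0]);Z=np.array([0,0,1.])
C=np.array([562,16,0.])
for s in(1,-1):
  for nm,p in(('view',C-s*77*Y+150*Z),('bar',C-140*X+46*Z)):
    print(s,nm,bot.solve_ik(p,quat(s*Y,-Z)))
  for t in(30,45):
    t=np.deg2rad(t);st,c=np.sin(t),np.cos(t)
    for q,n,d in(('a',C+88*Y+25*Z,-Y),('b',C-88*Y+25*Z,Y),('e',C+115*X+25*Z,-X)):
      for tx in ('along','across'):
        tz=st*d-c*Z
        x=(s*np.cross(tz,d) if tx=='along' else s*d)
        r=bot.solve_ik(n,quat(x,tz))
        print(s,q,int(np.rad2deg(t)+.5),tx,None if r is None else np.round(r,2))
E
```

```text
1 view [ 0.39083143  0.11814871 -0.49866679  0.         -0.95398083  1.47318021]
1 bar [ 0.64133037  0.33231363 -0.50198108  0.         -0.73650161  1.22268127]
1 a 30 along None
1 a 30 across [ 0.35  0.8   0.2  -0.03 -1.49 -1.62]
1 b 30 along None
1 b 30 across None
1 e 30 along [-0.16  0.62  0.03 -0.49 -1.26  2.24]
1 e 30 across [-0.16  0.62  0.03 -0.49 -1.26 -2.47]
1 a 45 along None
1 a 45 across [ 0.34  0.97  0.43 -0.04 -1.81 -1.61]
1 b 45 along [-0.45  0.23 -0.75 -1.66 -0.5   2.25]
1 b 45 across [-0.45  0.23 -0.75 -1.66 -0.5  -2.47]
1 e 45 along [-0.28  0.75  0.19 -0.64 -1.51  2.35]
1 e 45 across [-0.28  0.75  0.19 -0.64 -1.51 -2.36]
-1 view [ 0.36601714  0.35277381 -0.17959282  0.         -1.03842969 -1.64359815]
-1 bar [ 0.64133037  0.33231363 -0.50198108  0.         -0.73650161 -1.91891138]
-1 a 30 along [ 0.35  0.8   0.2  -0.03 -1.49 -0.05]
-1 a 30 across [ 0.35  0.8   0.2  -0.03 -1.49  1.53]
-1 b 30 along None
-1 b 30 across None
-1 e 30 along [-0.16  0.62  0.03 -0.49 -1.26 -0.9 ]
-1 e 30 across [-0.16  0.62  0.03 -0.49 -1.26  0.67]
-1 a 45 along [ 0.34  0.97  0.43 -0.04 -1.81 -0.04]
-1 a 45 across [ 0.34  0.97  0.43 -0.04 -1.81  1.53]
-1 b 45 along [-0.45  0.23 -0.75 -1.66 -0.5  -0.9 ]
-1 b 45 across [-0.45  0.23 -0.75 -1.66 -0.5   0.67]
-1 e 45 along [-0.28  0.75  0.19 -0.64 -1.51 -0.79]
-1 e 45 across [-0.28  0.75  0.19 -0.64 -1.51  0.78]
```

```bash
python3 - <<'E'
from plant import bot
from h import *
import json
a=np.deg2rad(-73.2)
X=np.array([np.cos(a),np.sin(a),0]);Y=np.array([-np.sin(a),np.cos(a),0]);Z=np.array([0,0,1.])
C=np.array([562,16,0.]);out={}
for i,p in enumerate((C+60*X-90*Y+170*Z,C-100*X-90*Y+170*Z)):
    bot.move_ptp(p,quat(Y,-Z))
    s=bot.read_state();im=bot.camera('wrist');cv2.imwrite(f'pics/w{i+1}.png',im[:,:,::-1])
    out[i+1]=[list(s['tcp_pos']),list(s['eef_rot'])];print(s['t'],s['tcp_pos'])
json.dump(out,open('wp.json','w'))
for n in ('scene','top'): cv2.imwrite(f'pics/{n}1.png',bot.camera(n)[:,:,::-1])
E
```

```text
2.2083 [493.30922217 -67.85035023 170.08174916]
2.9417 [446.96638106  85.94588522 170.11648969]
```

View pics/w1.png

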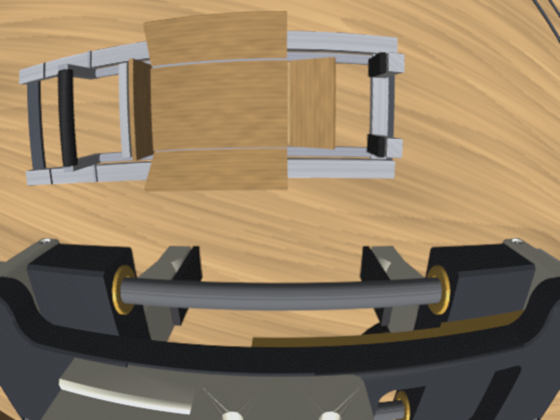

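View pics/w2.png

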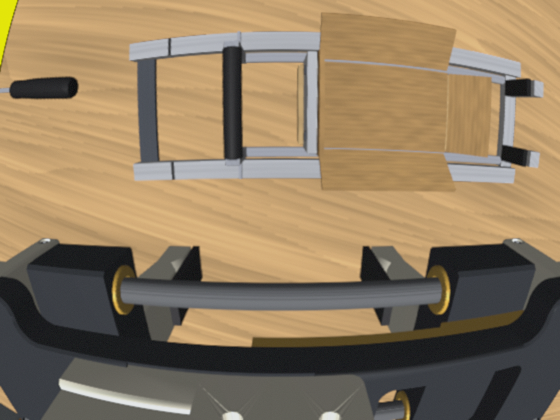

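Both wrist views show the whole jig: the bar near (68,118) in w1 and (232,100) in w2, all three flaps, the pads and the marks on the rails. I'll zoom in to pick corners.

```bash
python3 - <<'E'
import cv2
a=cv2.imread('pics/w1.png')
cv2.imwrite('pics/w1L.png',cv2.resize(a[0:200,10:210],None,fx=4,fy=3,interpolation=cv2.INTER_CUBIC)[:600])
cv2.imwrite('pics/w1R.png',cv2.resize(a[0:200,210:410],None,fx=4,fy=3,interpolation=cv2.INTER_CUBIC))
a=cv2.imread('pics/w2.png')
cv2.imwrite('pics/w2L.png',cv2.resize(a[0:200,125:325],None,fx=4,fy=3,interpolation=cv2.INTER_CUBIC))
cv2.imwrite('pics/w2R.png',cv2.resize(a[0:200,310:550],None,fx=10/3,fy=3,interpolation=cv2.INTER_CUBIC))
E
```

```text
(no output)
```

View pics/w1L.png

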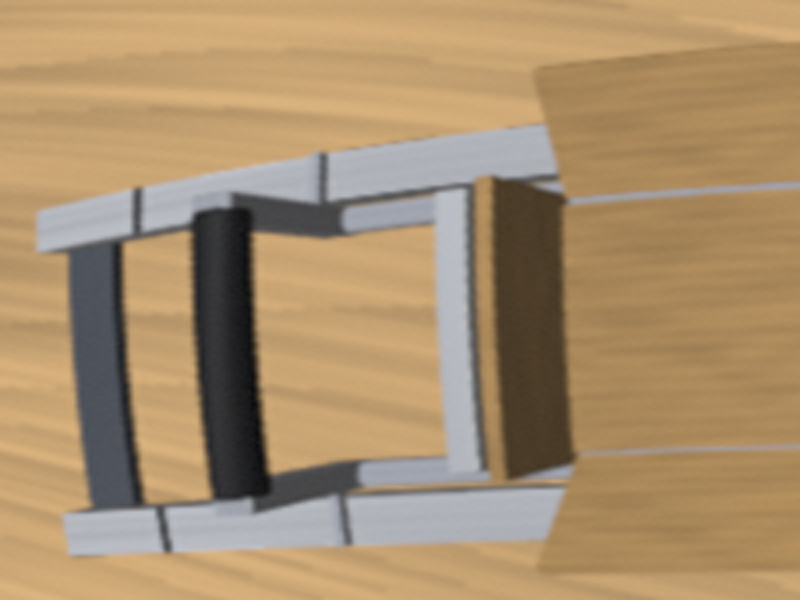

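View pics/w1R.png

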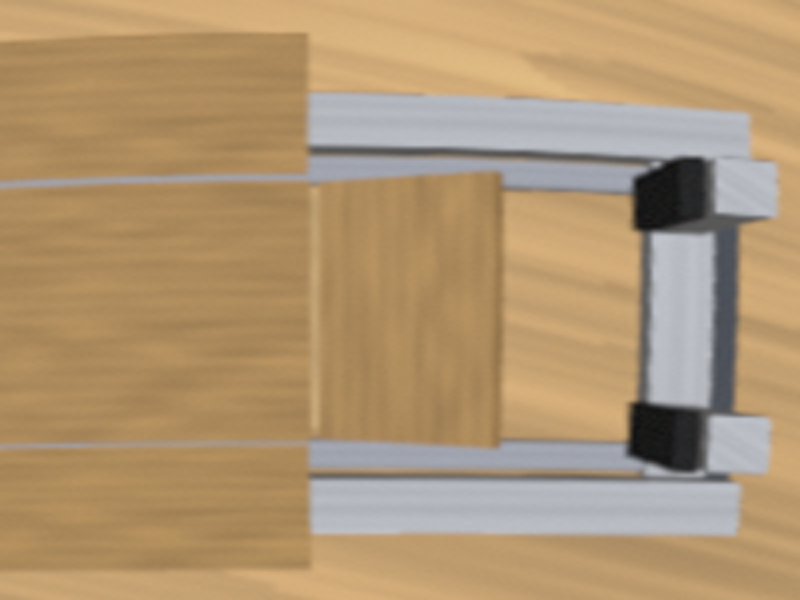

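View pics/w2L.png

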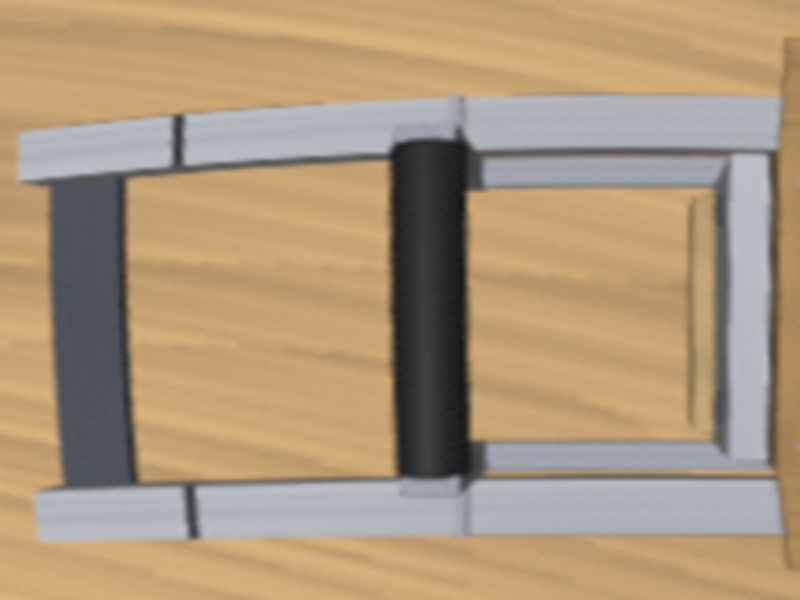

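View pics/w2R.png

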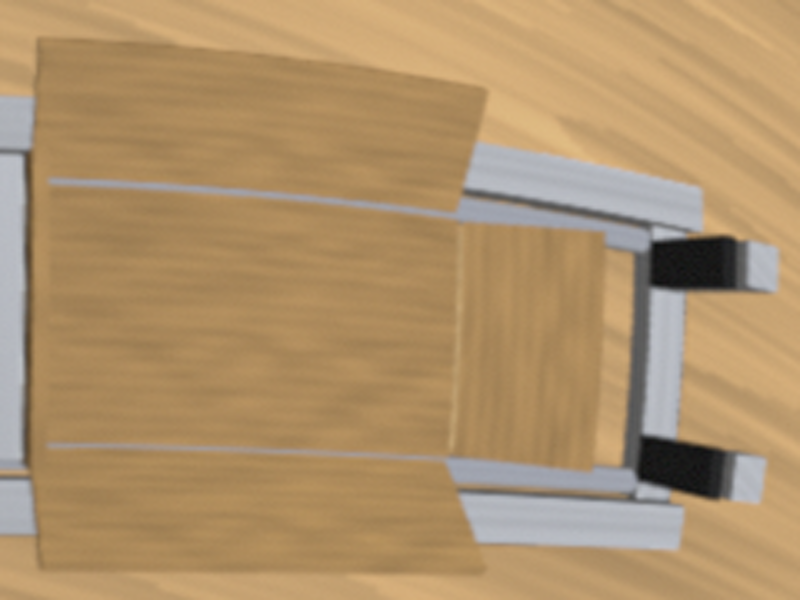

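```bash
python3 - <<'E'
from plant import bot
from h import *
import json
w=bot.get_calibration('wrist');wp=json.load(open('wp.json'))
L1=lambda p:(10+p[0]/4-.375,p[1]/3-.33);R1=lambda p:(210+p[0]/4-.375,p[1]/3-.33)
L2=lambda p:(125+p[0]/4-.375,p[1]/3-.33);R2=lambda p:(310+p[0]*.3-.35,p[1]/3-.33)
P={}
def t(n,a,b):
    p,e=tri(wray(w,a,*map(np.array,wp['1'])),wray(w,b,*map(np.array,wp['2'])));P[n]=p;print(n,p.round(1),round(e,1))
t('rail+-',L1((38,213)),L2((18,133)));t('rail--',L1((68,553)),L2((38,541)))
t('rail++',R1((748,115)),R2((702,188)));t('rail-+',R1((738,534)),R2((680,549)))
t('a-',L1((536,70)),R2((37,38)));t('a+',R1((307,34)),R2((487,90)))
t('b-',L1((540,570)),R2((42,570)));t('b+',R1((309,569)),R2((484,572)))
t('e+',R1((499,172)),R2((604,232)));t('e-',R1((498,447)),R2((592,470)))
t('bar+',L1((221,210)),L2((430,142)));t('bar-',L1((240,496)),L2((433,475)))
t('mk+',L1((137,188)),L2((178,115)));t('mk-',L1((166,552)),L2((194,538)))
# jig frame by fitting rail corners (2D)
import itertools
J=np.array([[-255,72],[-255,-72],[175,72],[175,-72],[-210,72],[-210,-72]],float);W=np.array([P[k][:2] for k in('rail+-','rail--','rail++','rail-+','mk+','mk-')])
jc,wc=J.mean(0),W.mean(0);A=J-jc;B=W-wc
a=np.arctan2((A[:,0]*B[:,1]-A[:,1]*B[:,0]).sum(),(A*B).sum())
Rm=np.array([[np.cos(a),-np.sin(a)],[np.sin(a),np.cos(a)]]);c=wc-Rm@jc
print('ang',np.rad2deg(a),'C',c,'res',(W-(J@Rm.T+c)).round(1).tolist())
json.dump([a,*c],open('jig.json','w'))
for k,p in P.items(): print(k,(Rm.T@(p[:2]-c)).round(1),p[2].round(1))
E
```

```text
rail+- [554.3 279.9  14.6] 0.8
rail-- [418.6 237.8  16.2] 1.1
rail++ [ 679.5 -130.8   16.1] 0.7
rail-+ [ 543.2 -172.9   16.1] 0.2
a- [620.7 102.3  42.6] 0.5
a+ [658.1 -23.2  45.4] 0.3
b- [470.6  55.7  54.4] 1.1
b+ [508.4 -68.6  55.1] 1.0
e+ [630.1 -74.5  46.3] 0.1
e- [553.2 -98.4  46. ] 0.4
bar+ [563.7 162.   65.4] 0.0
bar- [476.4 135.9  65.3] 0.3
mk+ [567.9 237.1  15.8] 0.2
mk- [431.2 194.8  17.2] 0.1
ang -73.05250815216797 C [560.63366102  15.17208831] res [[-0.8, -0.2], [1.2, -0.3], [-1.1, 0.5], [0.5, 0.3], [-0.4, 0.1], [0.7, -0.3]]
rail+- [-255.    71.1] 14.6
rail-- [-254.3  -70.9] 16.2
rail++ [174.2  71.1] 16.1
rail-+ [174.8 -71.5] 16.1
a- [-65.8  82.9] 42.6
a+ [65.1 82. ] 45.4
b- [-65.  -74.3] 54.4
b+ [ 64.9 -74.4] 55.1
e+ [106.   40.3] 46.3
e- [106.4 -40.2] 46.0
bar+ [-139.6   45.8] 65.4
bar- [-140.1  -45.4] 65.3
mk+ [-210.2   71.6] 15.8
mk- [-209.5  -71.5] 17.2
```

The two-view heights agree with the text: rails 16, bar 65 and marks 16 mm. That gives a jig frame with residuals of about 1 mm. The walls stand at roughly 0.55 (a), 0.85 (b) and 0.6 rad (end). I'll raise panel_a first with the closed, tilted fingers.

```bash
cat >> h.py <<'E'
import json
A,CX,CY=json.load(open('jig.json'))
X=np.array([np.cos(A),np.sin(A),0]);Y=np.array([-np.sin(A),np.cos(A),0]);Z=np.array([0,0,1.]);C=np.array([CX,CY,0.])
def jig(x,y,z): return C+x*X+y*Y+z*Z
def to_jig(p): d=np.array(p)-C; return np.array([d@X,d@Y,d[2]])
def sweep_plan(which,th0,tilt,s=12,g=7,th1=1.5,n=6):
    """poses for raising; out = outward dir"""
    out={'a':Y,'b':-Y,'e':X}[which];off={'a':45,'b':45,'e':70}[which]
    t=np.deg2rad(tilt);tz=-np.sin(t)*out-np.cos(t)*Z;nn=-np.cos(t)*out+np.sin(t)*Z
    tx=X if which=='e' else Y
    E=lambda th:C+(off+45*np.cos(th))*out+(20+45*np.sin(th))*Z
    p0=E(th0)-(9.5+g)*nn+s*tz
    arc=[E(th)-9.5*nn+s*tz for th in np.linspace(th0,th1,n)]
    return quat(tx,tz),p0-90*tz,p0,arc,arc[-1]+12*out,arc[-1]+25*out+90*Z
def sweep(bot,which,*a,**k):
    q,hi,p0,arc,r1,r2=sweep_plan(which,*a,**k)
    bot.move_ptp(hi,q);bot.line_to(p0,120)
    print('in',bot.read_state()['contact_force'].round(1))
    for p in arc:
        bot.line_to(p,70);st=bot.read_state();print(round(st['t'],2),to_jig(st['tcp_pos']).round(1),st['contact_force'].round(1))
    bot.line_to(r1,60);bot.line_to(r2,200)
E
python3 - <<'E'
from plant import bot
from h import *
for w,th,t in(('a',.52,25),('b',.83,20),('b',.83,12),('b',.83,0),('e',.58,15)):
    q,hi,p0,arc,r1,r2=sweep_plan(w,th,t)
    for p in (hi,p0,arc[2],arc[-1],r2):
        r=bot.solve_ik(p,q);print(w,t,to_jig(p).round(0),None if r is None else np.round(r,2))
E
```

```text
a 25 [  0. 132. 106.] [ 0.35  0.74  0.31 -0.02 -1.58  1.52]
a 25 [ 0. 94. 25.] [ 0.35  0.75  0.13 -0.02 -1.39  1.53]
a 25 [-0. 76. 41.] [ 0.35  0.71  0.09 -0.02 -1.39  1.52]
a 25 [-0. 52. 50.] [ 0.35  0.67  0.03 -0.02 -1.37  1.52]
a 25 [ -0.  77. 140.] [ 0.35  0.62  0.18 -0.02 -1.56  1.52]
b 20 [  -0. -118.  121.] [ 0.44 -0.11 -0.93  0.12 -0.41  1.32]
b 20 [ -0. -87.  36.] None
b 20 [  0. -70.  46.] None
b 20 [  0. -53.  50.] [ 0.4   0.14 -0.96  0.27 -0.13  1.21]
b 20 [  0. -78. 140.] [ 0.43 -0.07 -0.82  0.1  -0.47  1.36]
b 12 [   0. -108.  126.] [ 0.42 -0.03 -0.76  0.04 -0.63  1.41]
b 12 [  0. -89.  38.] [ 0.41  0.16 -0.85  0.07 -0.36  1.39]
b 12 [ -0. -72.  46.] [ 0.41  0.17 -0.8   0.06 -0.39  1.41]
b 12 [  0. -55.  51.] [ 0.4   0.18 -0.76  0.05 -0.42  1.42]
b 12 [  0. -80. 141.] [ 0.41  0.   -0.69  0.04 -0.67  1.43]
b 0 [  0. -92. 131.] [ 0.39  0.11 -0.55  0.   -0.9   1.47]
b 0 [  0. -92.  41.] [ 0.39  0.24 -0.66  0.   -0.67  1.47]
b 0 [ -0. -75.  48.] [ 0.39  0.25 -0.62  0.   -0.7   1.48]
b 0 [  0. -58.  53.] [ 0.39  0.27 -0.58  0.   -0.72  1.48]
b 0 [  0. -83. 143.] [ 0.39  0.11 -0.52  0.   -0.93  1.48]
e 15 [144.  -0. 116.] [-0.05  0.44 -0.05 -0.27 -1.18  0.46]
e 15 [120.  -0.  29.] [-0.02  0.51 -0.15 -0.29 -1.01  0.48]
e 15 [102.   0.  43.] [ 0.01  0.48 -0.16 -0.3  -1.02  0.45]
e 15 [79.  0. 51.] [ 0.05  0.46 -0.18 -0.3  -1.02  0.42]
e 15 [104.   0. 141.] [ 0.01  0.38 -0.08 -0.27 -1.2   0.39]
```

```bash
python3 - <<'E'
from plant import bot
from h import *
bot.move_gripper(0,20);print(bot.read_state()['width'])
sweep(bot,'a',.52,25)
s=bot.read_state();print(s['t']);cv2.imwrite('pics/wa.png',bot.camera('wrist')[:,:,::-1]);cv2.imwrite('pics/sa.png',cv2.resize(bot.camera('scene')[:,:,::-1][170:310,190:410],None,fx=3.5,fy=3.5,interpolation=cv2.INTER_CUBIC))
E
```

```text
0.6024216079201371
in [-0.2  0.9  0.5]
6.67 [ 0.1 87.8 28.4] [ 0.6 -0.2  0.5]
6.95 [ 0.1 82.5 35.4] [-0.  -0.8  0.6]
7.22 [ 0.  75.9 41.2] [-0.1  0.7  0.2]
7.5 [ 0.  68.4 45.8] [-0.7 -0.1 -1.2]
7.78 [-0.  60.1 48.8] [0.3 0.5 1.3]
8.05 [-0.1 52.4 50.1] [ 2.7  0.8 -2.2]
9.0083
```

View pics/sa.png

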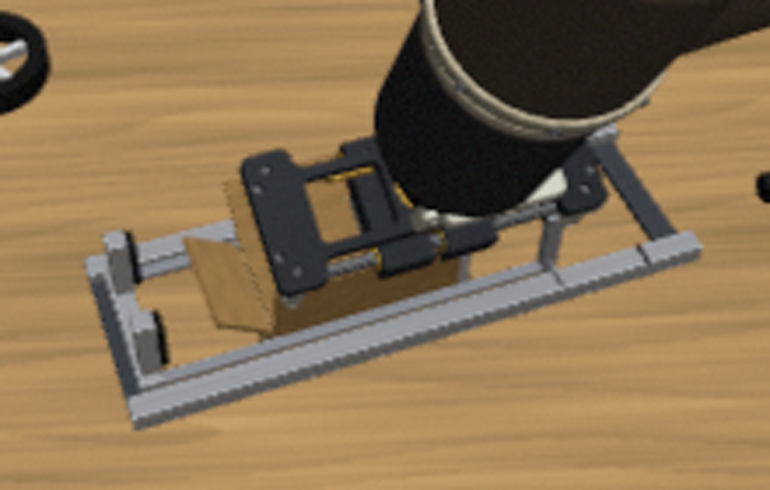

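View pics/wa.png

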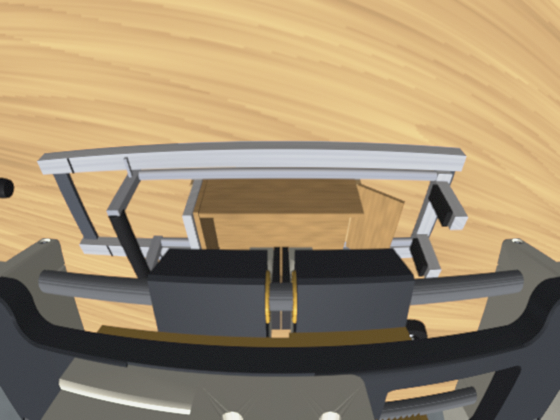

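Panel_a now stands: in the wrist view its outer face runs along (195-360, 180-213), upright behind the rail. Next I'll raise the end wall, then b.

```bash
python3 - <<'E'
from plant import bot
from h import *
sweep(bot,'e',.58,15)
sweep(bot,'b',.83,12)
bot.move_ptp(jig(40,-100,170),quat(Y,-Z))
s=bot.read_state();print(s['t'],s['tcp_pos'].tolist(),s['eef_rot'].tolist())
cv2.imwrite('pics/w3.png',bot.camera('wrist')[:,:,::-1]);cv2.imwrite('pics/s3.png',cv2.resize(bot.camera('scene')[:,:,::-1][170:310,190:410],None,fx=3.5,fy=3.5,interpolation=cv2.INTER_CUBIC))
E
```

```text
in [ 0.7  0.2 -0.3]
11.25 [113.6   0.5  31.6] [ 0.1 -0.8  0.2]
11.52 [108.3   0.4  37.9] [ 0.1 -0.   0.2]
11.78 [102.    0.2  42.9] [ 1.1 -0.4  0.7]
12.05 [94.8  0.1 47. ] [-0.7 -0.5 -0.4]
12.32 [87.   0.1 49.7] [-0.1  0.8 -0.4]
12.58 [78.8  0.  50.9] [-1.  -0.2  0.3]
in [-1.   0.5  0.6]
15.65 [ -0.1 -81.1  40.3] [-0.4  0.6 -0.7]
15.9 [ -0.1 -76.7  43.8] [-0.2 -0.3  0.1]
16.15 [ -0.1 -71.6  46.7] [-0.5  0.8  0.2]
16.4 [ -0.  -66.1  48.9] [-0.5  0.  -0.4]
16.65 [ -0.  -60.4  50.5] [-0.4 -0.5 -0.2]
16.9 [ -0.  -54.4  51.3] [-0.2  0.6  1.3]
18.2667 [476.80938272864574, -52.543598437960966, 168.5542214335534] [0.9892044317007618, 0.14653855029689591, -0.0010223366816905397, -2.0203124485515096e-05]
```

View pics/s3.png

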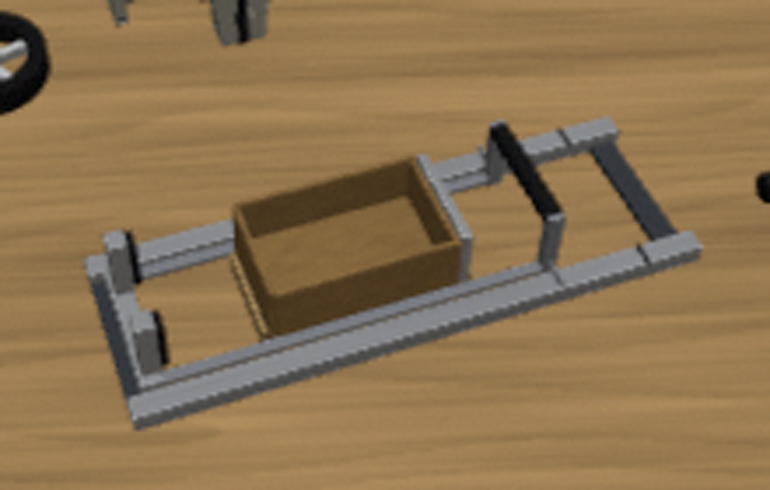

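View pics/w3.png

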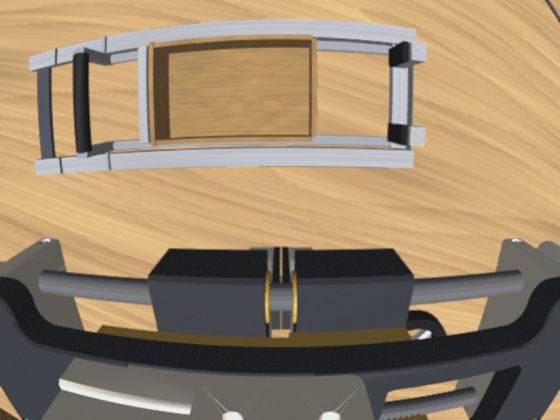

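All three walls look upright: in w3 the carton rim forms a closed rectangle at (150-316, 37-143). I'll take a second view and measure the rim corners and the angles.

```bash
python3 - <<'E'
from plant import bot
from h import *
w3=[[476.80938272864574, -52.543598437960966, 168.5542214335534],[0.9892044317007618, 0.14653855029689591, -0.0010223366816905397, -2.0203124485515096e-05]]
bot.move_ptp(jig(-130,-100,170),quat(Y,-Z))
s=bot.read_state();im=bot.camera('wrist')[:,:,::-1];cv2.imwrite('pics/w4.png',im)
json.dump({'3':w3,'4':[s['tcp_pos'].tolist(),s['eef_rot'].tolist()]},open('wp2.json','w'))
a=cv2.imread('pics/w3.png');cv2.imwrite('pics/w3Z.png',cv2.resize(a[20:160,130:330],None,fx=4,fy=4,interpolation=cv2.INTER_CUBIC))
cv2.imwrite('pics/w4Z.png',cv2.resize(im[20:160,320:520],None,fx=4,fy=4,interpolation=cv2.INTER_CUBIC))
E
```

```text
(no output)
```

View pics/w3Z.png

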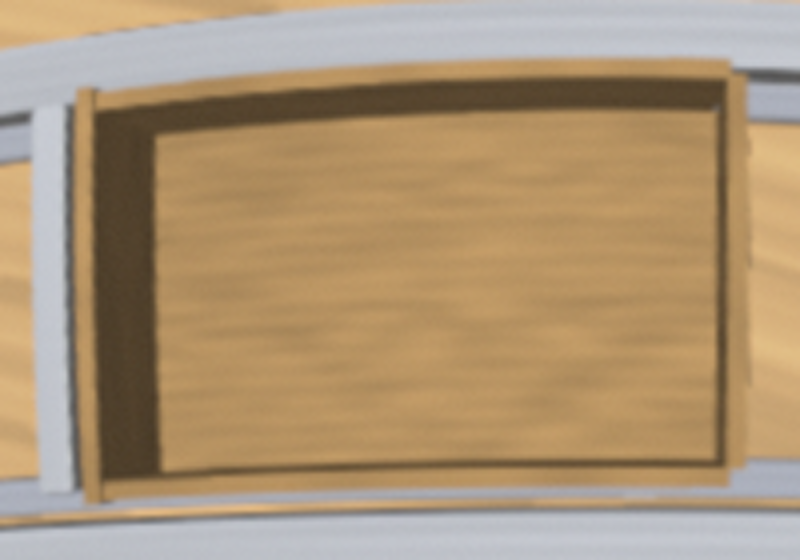

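View pics/w4Z.png

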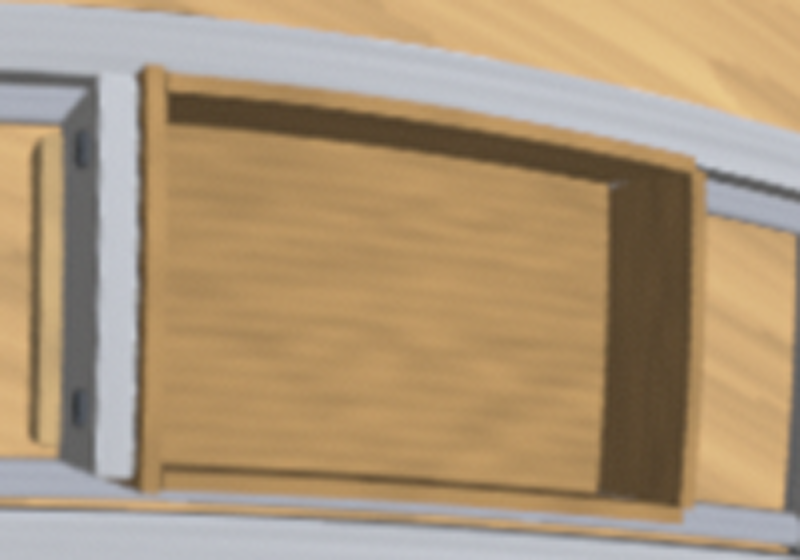

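```bash
python3 - <<'E'
from plant import bot
from h import *
w=bot.get_calibration('wrist');wp=json.load(open('wp2.json'))
f3=lambda p:(130+p[0]/4-.375,20+p[1]/4-.375);f4=lambda p:(320+p[0]/4-.375,20+p[1]/4-.375)
for n,a,b in(('a+',(730,60),(693,158)),('b+',(730,486),(682,521)),('e+',(747,72),(705,172)),('e-',(745,466),(694,505)),('fixed+',(78,88),(143,66))):
    p,e=tri(wray(w,f3(a),*map(np.array,wp['3'])),wray(w,f4(b),*map(np.array,wp['4'])));print(n,to_jig(p).round(1),round(e,1), [to_jig(plane(wray(w,f3(a),*map(np.array,wp['3'])),65)).round(1),to_jig(plane(wray(w,f4(b),*map(np.array,wp['4'])),65)).round(1)])
q=quat(Y,-Z)
for x in(-140,-210): print(bot.solve_ik(jig(x,0,46),q))
E
```

```text
a+ [65.3 43.3 64.1] 0.3 [array([65.2, 43.2, 65. ]), array([64.6, 42.9, 65. ])]
b+ [ 65.4 -43.7  64.7] 0.5 [array([ 65.3, -44. ,  65. ]), array([ 65.1, -43.4,  65. ])]
e+ [68.6 40.6 64.6] 0.6 [array([68.6, 40.8, 65. ]), array([68.2, 40.2, 65. ])]
e- [ 68.3 -39.6  65.2] 0.5 [array([ 68.3, -39.9,  65. ]), array([ 68.4, -39.4,  65. ])]
fixed+ [-70.2  45.2  62.7] 0.7 [array([-69.3,  44.9,  65. ]), array([-70.8,  44.2,  65. ])]
[ 0.64187721  0.32972248 -0.50620065  0.         -0.7348732   1.22470865]
[ 7.68512223e-01  3.34307026e-01 -4.98728593e-01  4.44089210e-16
 -7.37760708e-01  1.09807364e+00]
```

The rim's outer corners sit 1-2 mm inside the hinge lines at 64-65 mm height, so all three walls are at about 1.60 rad (their stop). Next I'll grasp the bar.

```bash
python3 - <<'E'
from plant import bot
from h import *
q=quat(Y,-Z)
bot.move_gripper(50,30)
bot.move_ptp(jig(-140,0,130),q)
bot.line_to(jig(-140,0,46),80)
s=bot.read_state();print(s['t'],to_jig(s['tcp_pos']).round(1),s['contact_force'].round(1),s['width'])
bot.move_gripper(0,30);s=bot.read_state();print(s['t'],to_jig(s['tcp_pos']).round(1),s['contact_force'].round(1),s['width'])
cv2.imwrite('pics/w5.png',bot.camera('wrist')[:,:,::-1]);cv2.imwrite('pics/s5.png',cv2.resize(bot.camera('scene')[:,:,::-1][170:310,190:410],None,fx=3.5,fy=3.5,interpolation=cv2.INTER_CUBIC))
E
```

```text
21.8167 [-140.1    0.4   46.5] [ 0.3 -0.5  0.5] 50.05429801412104
22.4833 [-139.7    0.    46.1] [ 0.7 -2.4  1. ] 15.057658883840928
```

View pics/s5.png

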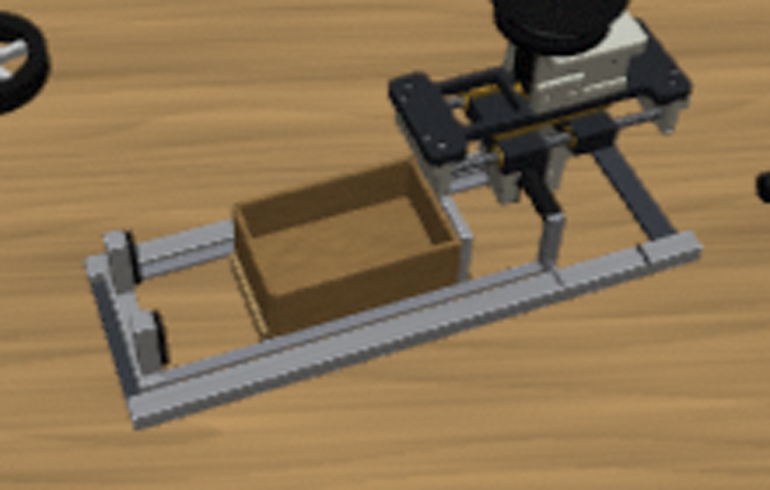

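View pics/w5.png

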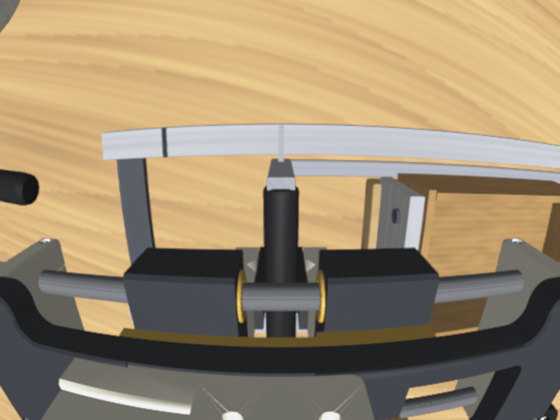

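The bar is pinched (width 15 mm). In the wrist view the pointer is at (281,140) and the mark line at (164,140) on the far rail. I'll pull 60 mm, check, then finish the pull.

```bash
python3 - <<'E'
from plant import bot
from h import *
bot.line_to(jig(-200,0,46),50)
s=bot.read_state();print(s['t'],to_jig(s['tcp_pos']).round(1),s['contact_force'].round(1),s['width'])
cv2.imwrite('pics/w6.png',bot.camera('wrist')[:,:,::-1])
bot.line_to(jig(-209.5,0,46),30);bot.pause(.3)
s=bot.read_state();print(s['t'],to_jig(s['tcp_pos']).round(1),s['contact_force'].round(1),s['width'])
im=bot.camera('wrist')[:,:,::-1]
cv2.imwrite('pics/w7.png',im);cv2.imwrite('pics/w7Z.png',cv2.resize(im[100:220,180:380],None,fx=4,fy=4,interpolation=cv2.INTER_CUBIC))
cv2.imwrite('pics/s7.png',cv2.resize(bot.camera('scene')[:,:,::-1][170:310,190:410],None,fx=3.5,fy=3.5,interpolation=cv2.INTER_CUBIC))
E
```

```text
23.9333 [-200.   -0.   46.] [ 3.3 -5.   1.3] 15.143235561378441
24.75 [-209.3   -0.    46.1] [ 4.1 -5.3  2.4] 14.830915042756086
```

View pics/w6.png

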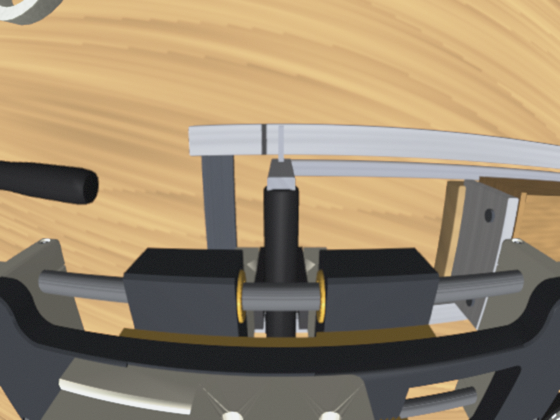

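View pics/w7Z.png

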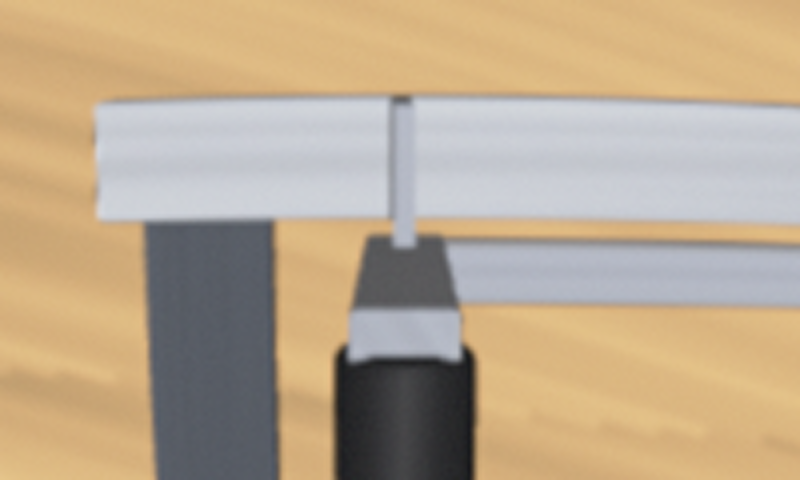

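View pics/s7.png

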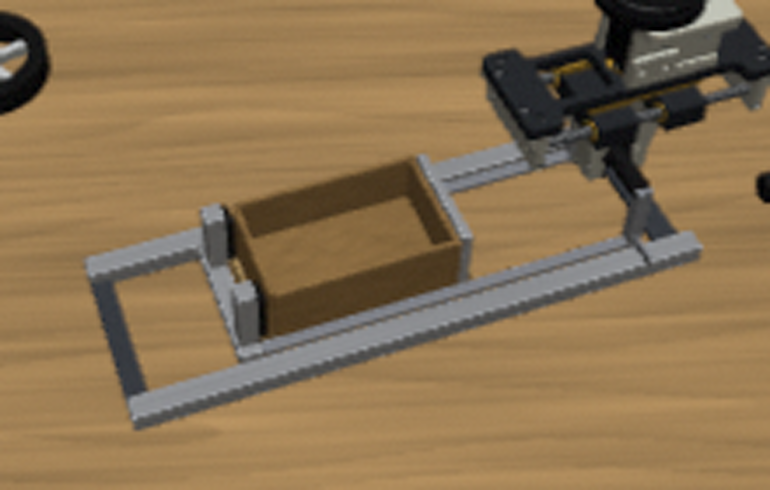

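The pointer covers the mark line, at (403,100-245) in the zoomed view. The pads stand at the end wall and all the walls are up. One last check for creep, then I'll hand it in.

```bash
python3 - <<'E'
from plant import bot
from h import *
bot.pause(1.0)
s=bot.read_state();print(s['t'],to_jig(s['tcp_pos']).round(1),s['contact_force'].round(1),s['width'])
im=bot.camera('wrist').astype(int)
for v in (128,140,150): print(v,im[v,270:292].sum(1))
bot.close_job()
E
```

```text
25.85 [-209.3   -0.    46. ] [ 4.  -6.3  1.5] 15.1743393467851
128 [632 632 632 633 629 633 611 515 490 548 569 569 566 589 623 632 634 631
 632 630 632 632]
140 [597 596 593 597 597 598 573 491 484 541 563 562 565 572 591 598 596 597
 596 601 597 596]
150 [634 629 631 630 632 634 610 508 489 542 559 564 565 586 615 629 631 630
 628 630 627 628]
the job is handed in; nothing more can be done
```

The job is handed in: all three walls stand upright, and the gripper is still holding the handle with its pointers at the mark lines. I handed it in at about 26 s of the 61 s allowed, and the system reports no verdict.

- **Walls:** I pushed a, then the end wall, then b up along their arcs with the closed, tilted fingers. Two-view measurement put the rim corners 1–2 mm inside the hinge lines at about 65 mm height, so each wall is at about 1.6 rad.
- **Handle:** I pinched the grip bar from above and pulled it straight out. The gripper stood at jig x = -209.3 mm, which is about 69.5 mm of travel. It did not creep over a 1 s hold, with a steady spring load of about 7 N and the fingers at about 15 mm.
- **Pointer check:** In the last wrist picture, the pointer on the far rail covers the mark line to within about 1 mm. I did not check the near rail's pointer in a close-up.
- **Bystanders:** The arm never went near the bottle, screwdriver, wheel or tape roll. I did not measure their positions again at the end.

No check failed or disagreed.

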